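# Test and re-arm a distillation bench's emergency stop

## Robot

A 7-joint arm with a two-finger parallel gripper is mounted at the origin on the work surface. World frame = base frame: x ahead of the robot, y to its left, z up, the work surface at z = 0. Lengths are in m, angles in degrees, forces in N, time in s.
With the tool pointing down it reaches from about 0.35 to 0.9 m from the base axis. Payload 7.2 kg.
Tool frame: the origin (TCP) lies at the very end of the fingers, on their centre line; the grasp point (between the pads) lies 19 mm behind it; z points along the fingers, y is the line along which they close (so a half turn about z gives the same grasp; the last joint's range is limited). The gripper opens to 88 mm and grips with 3 to 60 N. Pads are 20 mm wide; open, the fingers measure 115 mm over their backs; the gripper's body (75 mm by 178 mm) begins 61 mm behind the grasp point.
Start: joints at [66.452, 23.554, -0.728, 91.456, 0.321, 64.991, -4.71], TCP at [0.21, -0.589, 0.223] pointing down, gripper open.
Joint ranges: [-169.25, 169.25], [-16.82, 113.86], [-84.01, 82.57], [7.8, 145.47], [-59.2, 239.2], [7.22, 106.19], [-163.78, 163.78]. Speed limits (degrees/s): [136.94, 136.94, 172.46, 172.46, 180, 180, 180].

## Interface

Orientations are given as a 3x3 rotation matrix whose columns are the frame's x, y, z axes.
In Python, from bench import env gives the robot as it stands.
- The arm moves only by the tool apply_moves, never from a script. Its argument "moves" is a list of rows, each a list of 7 numbers: the finger opening in mm, from 0 to 87.8, then the shift along the world's x, y, z in mm, then the turn, a rotation vector about the world's x, y, z in degrees. In form: [[claw, dx, dy, dz, wx, wy, wz], ...]. A call has 1 to 8 rows; each row shifts and turns the commanded pose from where the row before left it; what a row does not reach is not made up. A row lasts 1/12 s, in which the tool goes at most 41.7 mm and 7.16 degrees, less where a joint would pass 70% of its speed; a pose out of reach is approached as far as the arm can. A call with a gripper value outside its range is refused whole. The fingers move at their own pace and stop on an object; "force" is the grip in N (left out, the last holds). Time passes only in rows, so rows that do not move let the fingers close. It gives the time, the measured TCP pose, the force, the opening and the grip force at its end, in the units of the state.
- env.observe(): the state, without advancing time (a new reading comes with each control period).
- env.read_camera(name): name is "side" or "top"; returns the picture (420x560x3 uint8, red, green, blue); there is no depth.
- env.camera_params(name): a dict with "camera_matrix" (3x3 intrinsics, pixels), "D" ([k1, k2, p1, p2, k3] as OpenCV has them; the pictures are not rectified), "rvec" (rotation vector, rad) and "tvec" (3), from world to camera coordinates, as OpenCV has them. Camera axes: x right, y down, z forward; pixel columns grow to the right and rows downward; lengths in m; the calibration is good to about 2 mm. A picture is of the moment at which its call begins. camera_params takes no time and is no camera call.
- env.finish_job(): hands the job in; it is judged then, once.
The state is a dict: "t": time; "joint_positions": joint angles; "qvel": joint speeds; "tau": joint torques, N m; "eef_pos": TCP position; "eef_rot": TCP orientation; "wrist_force": force on the tool from outside, world axes, zero at the start; "ft_torque": the same for the moment, N m; "opening": opening from 0.0 (shut) to 1.0 (fully open); "gripper_force": force on a finger pad.
Only numpy, scipy, OpenCV 4.12 (cv2) and the standard library are available. Lean on these libraries where they do the work, as an engineer would, in place of code of your own. Each camera call takes 0.05 s, during which the arm holds its last target. There are 200 camera calls.

## Task

Test the bench's emergency stop: with a fingertip, press the red mushroom button on the yellow box fully in until it latches, and take the finger away so that it stays in by itself. Then release it by pushing one end of its raised wing sideways, clockwise seen from above, until the button pops out and is left to turn back, and finally press the blue reset button all the way in and let it go. Do not pinch the wing, and leave the loose glassware and tools where they stand, neither lifted nor shoved.

Things in the scene. Friction and masses are not known exactly. Their poses are not given: they have to be found in the camera images.
- station_top (a point): centre of the top face of the fixed yellow box (110 x 110 mm, 70 mm tall) that carries the red mushroom stop button; on the button's upright axis, 70 mm above the bench, does not move with the button. Its x axis lies along the wing when the button is not twisted, z is up
- wing_top (a point): centre of the top of the raised wing (finger bar) across the red mushroom head, on the button's axis; 57 mm above station_top with the button out, 46 mm with it latched. It moves and turns with the button: x along the wing, y across it, z up. The wing is 60 mm long, 14 mm thick, 22 mm high, with a white line along its top, and stands on the round head of 66 mm diameter, whose flat top is 22 mm below this point. Pressing straight down here pushes the button in
- stop_push (a joint): how far the mushroom button is pushed in, m: 0 fully out, 0.014 hard stop. A spring resists with 3 to 7 N. It latches past about 0.012 and, let go, stays in at about 0.011; it jumps out by itself (to 0) once it is twisted far enough. Press to the hard stop to be sure (10 N is plenty, more does no harm)
- stop_twist (a joint): twist of the mushroom head, rad: 0 at rest, growing clockwise seen from above to a hard stop at 0.9. The latch lets go at about 0.4 to 0.6. A weak spring (0.02 to 0.065 Nm, 1 to 3 N at the wing's end) turns it back to 0 when let go. On the head's way out it rises 11 mm: a fingertip beside the wing that reaches no more than 10 mm below the latched wing's top does not hinder it
- wing_face_plus: the long side of the wing on its +y side (origin at the middle of that side plate, 12.5 mm below the wing's top and 5 mm off the axis; the outer face is 2 mm farther out): pushing it towards -y near the wing's +x end twists clockwise
- wing_face_minus: the other long side, on -y, likewise: pushing it towards +y near the wing's -x end also twists clockwise. Pushing on both sides at once counts as a pinch
- reset_top (a point): centre of the top of the blue push button, 32 mm diameter, on a black collar on a fixed grey box (85 x 85 mm, 55 mm tall); about 77 mm above the bench when out; pushed straight down
- reset (a joint): travel of the blue reset button, m: 0 out, 0.006 fully in (about 4 N); springs back
- dial_box_top (a point): centre of the top of a fixed white box (85 x 85 mm, 55 mm tall) with a black thermostat knob standing another 44 mm above it: not part of the job
- beaker: open glass beaker, 68 mm wide, 85 mm tall; origin at the centre of its underside; a bystander, to be left alone
- reagent: amber glass bottle with black cap, 54 mm wide, 100 mm tall; origin at the centre of its underside; a bystander, to be left alone
- stopper: orange conical stopper, 34 mm wide, 30 mm tall; origin at the centre of its underside; a bystander, to be left alone
- weight: brass weight with a knob, 32 mm wide, 46 mm tall; origin at the centre of its underside; a bystander, to be left alone
- cork_ring: flat cork ring, 84 mm outside, 25 mm tall; origin at the centre of its underside; a bystander, to be left alone
- jar: white jar with blue cap, 56 mm wide, 60 mm tall; origin at the centre of its underside; a bystander, to be left alone
- screwdriver: screwdriver lying on the bench; origin at the centre of its underside; a bystander, to be left alone
Things that resemble listed ones, but are neither listed nor needed, are in the scene too. Of the things like the part that bears station_top, leave any that is turquoise; of the rest the larger one is meant.

How it is judged:
By the outcome, as a careful person would: the job done as asked, in the order asked, and still so for the second after the job is handed in, with the robot touching nothing.
It also fails if it takes over 48 s, if anything falls off the work surface, if the arm or the gripper's body presses on something with over 40 N, if the wrist force passes 120 N, or if a joint passes its speed limit or range.

## Working session

There is one attempt and no reset: what is moved stays moved. The work goes in short steps, Python scripts to look and compute and a tool call to move; the robot and the scene stay as the last step left them, time stands still between calls to the robot, and variables do not carry over. Pictures are saved under pics/ and viewed, at most 10 in all, crops included, and the job is handed in when it is done.

Besides the shell and the picture viewer there is one more tool, called by a JSON object that holds its "name" and its "arguments", one argument or row to a line. apply_moves: Moves the arm, as the interface text tells. Its arguments: {"type":"object","properties":{"moves":{"type":"array"},"force":{"type":"number"}},"required":["moves"]}

```bash
mkdir -p pics; cat > h.py <<'E'
import numpy as np, cv2
from bench import env
def ray(cam,uv):
    p=env.camera_params(cam);K=np.array(p["camera_matrix"],float);D=np.array(p["D"],float)
    R=cv2.Rodrigues(np.array(p["rvec"],float))[0];t=np.array(p["tvec"],float).ravel()
    n=cv2.undistortPoints(np.array(uv,float).reshape(-1,1,2),K,D).reshape(-1,2)
    return -R.T@t,np.c_[n,np.ones(len(n))]@R
def plane(cam,uv,z):
    o,d=ray(cam,uv);return o+d*((z-o[2])/d[:,2])[:,None]
def pix(cam,X):
    p=env.camera_params(cam)
    return cv2.projectPoints(np.array(X,float).reshape(-1,3),np.array(p["rvec"],float),np.array(p["tvec"],float),np.array(p["camera_matrix"],float),np.array(p["D"],float))[0].reshape(-1,2)
E
python3 - <<'E'
from h import *
for c in("top","side"):
    im=env.read_camera(c);cv2.imwrite(f"pics/{c}0.png",im[:,:,::-1]);print(c,ray(c,[[280,210]]))
E
```

```text
top (array([ 0.29010795, -0.02273721,  1.46153636]), array([[ 0.18004012, -0.0096058 , -0.98361983]]))
side (array([ 0.40274326, -0.85543475,  0.71449155]), array([[ 0.10331927,  0.80776255, -0.58039286]]))
```

View pics/top0.png

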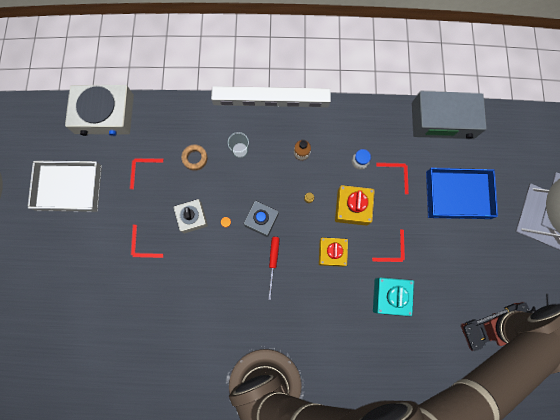

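View pics/side0.png

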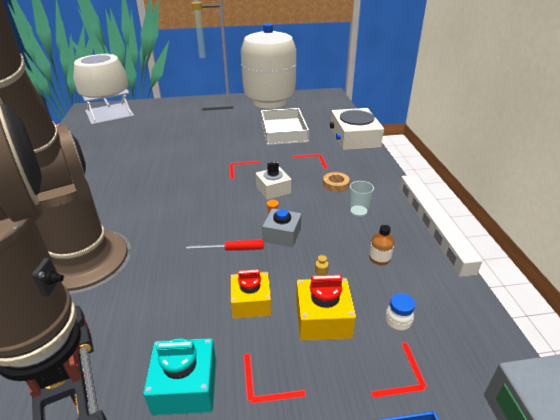

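Top view: the large yellow station is at about (356,204) and the blue reset at (261,217). The small yellow box (335,251) and the turquoise box (398,296) are decoys. I'll measure the station and the reset next.

```bash
python3 - <<'E'
from h import *
def big(m,near):
    n,l,s,c=cv2.connectedComponentsWithStats(m.astype(np.uint8))
    k=[i for i in range(1,n) if s[i,4]>15]
    k=min(k,key=lambda i:np.hypot(*(c[i]-near)));return l==k,c[k],s[k,4]
for cam,ps,pr in(("top",(356,204),(261,217)),("side",(326,292),(283,215))):
    im=env.read_camera(cam);cv2.imwrite(f"pics/{cam}1.png",im[:,:,::-1])
    h=cv2.cvtColor(im,cv2.COLOR_RGB2HSV).astype(int);H,S,V=h[...,0],h[...,1],h[...,2]
    red=((H<8)|(H>172))&(S>150)&(V>80)
    m,c,a=big(red,ps);print(cam,"red",c,a,plane(cam,[c],.11))
    b,c,a=big((H>100)&(H<125)&(S>150)&(V>60),pr);print("blue",c,a,plane(cam,[c],.075))
    if cam=="top":
        ye=(H>18)&(H<32)&(S>150)&(V>100)
        y,_,_=big(ye,ps);y=y|m
        P=np.argwhere(y)[:,::-1].astype(float);X=plane(cam,P,.07)[:,:2]
        print("yellow rect",cv2.minAreaRect(X.astype(np.float32)*1000),X.mean(0))
        yy,xx=np.mgrid[:420,:560]
        w=(S<110)&(V>130)&(np.hypot(xx-ps[0],yy-ps[1])<14)
        P=np.argwhere(w)[:,::-1].astype(float);X=plane(cam,P,.127)[:,:2];print("line n",len(P),X.mean(0))
        u,s,v=np.linalg.svd(X-X.mean(0));print(v[0],np.degrees(np.arctan2(v[0,1],v[0,0])),s,np.ptp((X-X.mean(0))@v[0]))
im=cv2.imread("pics/top1.png")[160:270,170:410];a=cv2.resize(im,None,fx=3,fy=3,interpolation=2)
im=cv2.imread("pics/side1.png")[180:350,180:440];b=cv2.resize(im,(720,270*720//780),interpolation=2)
cv2.imwrite("pics/crop1.png",np.vstack([a,b]))
o=env.observe();print(o["t"],o["eef_pos"],o["eef_rot"],o["wrist_force"])
E
```

```text
top red [356.91015625 201.90625   ] 256 [[ 0.56721718 -0.27153929  0.11      ]]
blue [260.40243902 216.31707317] 82 [[0.52274384 0.02441811 0.075     ]]
yellow rect ((569.6727294921875, -271.49298095703125), (114.88127899169922, 112.42501831054688), 84.63460540771484) [ 0.56796604 -0.27214988]
line n 53 [ 0.56887535 -0.27297863]
[-0.99453248  0.10442775] 174.00580208390517 [0.10924807 0.08114929] 0.04976430961904625
side red [326.01515152 288.13636364] 594 [[ 0.56500017 -0.29072308  0.11      ]]
blue [281.73469388 213.78571429] 98 [[0.51879903 0.0170944  0.075     ]]
0.2 [ 0.2099162  -0.58838316  0.22211558] [[ 9.41831001e-01  3.36086583e-01 -4.16818088e-04]
 [ 3.36086832e-01 -9.41830551e-01  9.23996900e-04]
 [-8.20290487e-05 -1.01033600e-03 -9.99999486e-01]] [0.6774847  0.53853467 0.40862957]
```

View pics/crop1.png

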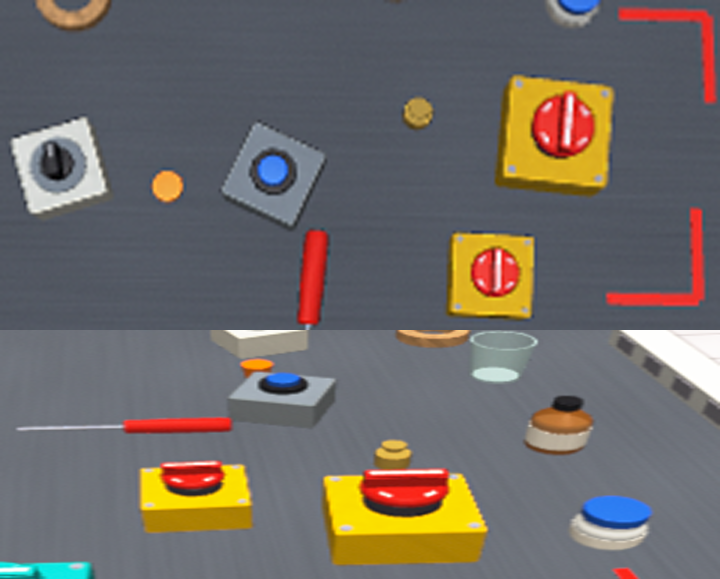

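The crop shows the wing's white line running roughly from (570,95) to (567,150), with box screws at (516,85), (606,92), (510,172) and (600,183). I'll compute the axis and the wing angle from these.

```bash
python3 - <<'E'
from h import *
f=lambda L:[( (u+.5)/3-.5+170,(v+.5)/3-.5+160) for u,v in L]
S=plane("top",f([(516,85),(606,92),(600,183),(510,172)]),.07);print(S,S.mean(0))
e=(S[0]-S[3]+S[1]-S[2]);print("boxang",np.degrees(np.arctan2(e[1],e[0])))
e=(S[0]-S[1]+S[3]-S[2]);print("boxang",np.degrees(np.arctan2(e[1],e[0]))-90)
im=cv2.imread("pics/top1.png")[:,:,::-1].astype(int)
sub=im[188:214,345:370];r,g,b=sub[...,0],sub[...,1],sub[...,2]
# white line: weight by blue channel (low on red and yellow)
w=np.clip(b-80,0,None)*(r>150)
ys,xs=np.nonzero(w);k=[(np.hypot(x+345-358,y+188-201)<10) for x,y in zip(xs,ys)];xs,ys=xs[k],ys[k];ww=w[ys,xs]
P=plane("top",np.c_[xs+345,ys+188],.127)[:,:2];c=np.average(P,axis=0,weights=ww)
C=np.cov((P-c).T,aweights=ww);ev,V=np.linalg.eigh(C);print("line",c,V[:,1],np.degrees(np.arctan2(V[1,1],V[0,1])),np.sqrt(ev),len(xs))
print(pix("top",[[*S.mean(0)[:2],.127]]),pix("side",[[*S.mean(0)[:2],.127],[*S.mean(0)[:2],.07],[.5227,.0244,.077]]))
E
```

```text
[[ 0.61949637 -0.23085539  0.07      ]
 [ 0.61392226 -0.32679991  0.07      ]
 [ 0.51611001 -0.31846534  0.07      ]
 [ 0.52605226 -0.22377131  0.07      ]] [ 0.56889523 -0.27497299  0.07      ]
boxang -4.609086110186772
boxang -4.653131743075704
line [ 0.56953691 -0.27339046] [-0.9824123   0.18672458] 169.23830418634105 [0.01144174 0.01543498] 79
[[359.0327568  200.27954766]] [[326.6748373  276.14429386]
 [325.07639196 296.06202122]
 [282.82755529 211.41654018]]
```

{"name": "apply_moves", "arguments": {
  "moves": [
    [0,22,20,0,0,0,-3],
    [0,22,20,0,0,0,-3],
    [0,22,20,0,0,0,-3],
    [0,22,20,0,0,0,-3],
    [0,22,20,0,0,0,-3],
    [0,22,20,0,0,0,-3],
    [0,22,20,0,0,0,-3],
    [0,22,20,0,0,0,-3]
  ],
  "force": 20
}}

```text
t: 0.87
eef_pos: [0.3869, -0.4275, 0.2226]
eef_rot: [[0.997, -0.079, -0.0], [-0.079, -0.997, 0.0], [-0.0, -0.0, -1.0]]
wrist_force: [0.2, -0.6, 0.6]
opening: 0.431
gripper_force: 0.0
```

{"name": "apply_moves", "arguments": {
  "moves": [
    [0,24,20,0,0,0,0],
    [0,24,20,0,0,0,0],
    [0,24,20,0,0,0,0],
    [0,24,20,-5,0,0,0],
    [0,24,20,-10,0,0,0],
    [0,24,20,-10,0,0,0],
    [0,20,20,-10,0,0,0],
    [0,19,14,-10,0,0,0]
  ]
}}

```text
t: 1.53
eef_pos: [0.5705, -0.272, 0.177]
eef_rot: [[0.997, -0.074, 0.0], [-0.074, -0.997, 0.001], [-0.0, -0.001, -1.0]]
wrist_force: [-0.2, -1.2, 0.0]
opening: 0.004
gripper_force: 0.0
```

{"name": "apply_moves", "arguments": {
  "moves": [
    [0,0,0,0,0,0,0],
    [0,0,0,0,0,0,0],
    [0,0,0,0,0,0,0]
  ]
}}

```text
t: 1.78
eef_pos: [0.5685, -0.2754, 0.1775]
eef_rot: [[0.997, -0.077, -0.001], [-0.077, -0.997, -0.001], [-0.001, 0.001, -1.0]]
wrist_force: [-0.4, 0.7, 1.0]
opening: 0.008
gripper_force: 0.0
```

{"name": "apply_moves", "arguments": {
  "moves": [
    [0,0,0,-15,0,0,0],
    [0,0,0,-15,0,0,0],
    [0,0,0,-10,0,0,0],
    [0,0,0,-5,0,0,0],
    [0,0,0,-5,0,0,0],
    [0,0,0,-5,0,0,0],
    [0,0,0,-5,0,0,0],
    [0,0,0,-3,0,0,0]
  ]
}}

```text
t: 2.45
eef_pos: [0.569, -0.2754, 0.1148]
eef_rot: [[0.997, -0.077, 0.0], [-0.077, -0.997, -0.001], [0.0, 0.001, -1.0]]
wrist_force: [-2.0, -2.0, 3.5]
opening: 0.008
gripper_force: 1.9
```

{"name": "apply_moves", "arguments": {
  "moves": [
    [0,0,0,-2,0,0,0],
    [0,0,0,-1,0,0,0],
    [0,0,0,0,0,0,0],
    [0,0,0,0,0,0,0]
  ]
}}

```text
t: 2.78
eef_pos: [0.5693, -0.2755, 0.1133]
eef_rot: [[0.997, -0.076, 0.001], [-0.076, -0.997, -0.001], [0.001, 0.001, -1.0]]
wrist_force: [-4.1, -0.5, 12.2]
opening: 0.005
gripper_force: 6.1
```

{"name": "apply_moves", "arguments": {
  "moves": [
    [0,0,0,-2,0,0,0],
    [0,0,0,0,0,0,0]
  ]
}}

```text
t: 2.95
eef_pos: [0.5696, -0.2756, 0.1131]
eef_rot: [[0.997, -0.077, 0.002], [-0.077, -0.997, -0.002], [0.002, 0.002, -1.0]]
wrist_force: [-8.6, 0.5, 24.8]
opening: 0.002
gripper_force: 12.2
```

{"name": "apply_moves", "arguments": {
  "moves": [
    [0,0,0,5,0,0,0],
    [0,0,0,10,0,0,0],
    [0,0,0,20,0,0,0],
    [0,0,20,10,0,0,0],
    [0,10,30,0,0,0,0],
    [0,10,20,0,0,0,0],
    [0,10,0,0,0,0,0],
    [0,0,0,0,0,0,0]
  ]
}}

```text
t: 3.62
eef_pos: [0.6012, -0.2023, 0.1549]
eef_rot: [[0.997, -0.072, 0.002], [-0.072, -0.997, 0.001], [0.001, -0.001, -1.0]]
wrist_force: [0.0, 0.2, 0.6]
opening: 0.004
gripper_force: 0.0
```

```bash
python3 - <<'E'
from h import *
a=env.read_camera("top")[160:270,290:430,::-1];b=env.read_camera("side")[230:350,260:400,::-1]
cv2.imwrite("pics/c2.png",np.vstack([cv2.resize(a,(350,275)),cv2.resize(b,(350,300))]))
print(env.observe()["eef_pos"])
for z in(.127,.116):print(pix("side",[[.569-.03,-.272,z],[.569+.03,-.277,z]])-[260,230])
E
```

```text
[ 0.59888812 -0.20533285  0.15439474]
[[51.55504981 46.60997946]
 [81.74237124 45.32883974]]
[[51.35459322 50.58009371]
 [81.30836832 49.29760877]]
```

View pics/c2.png

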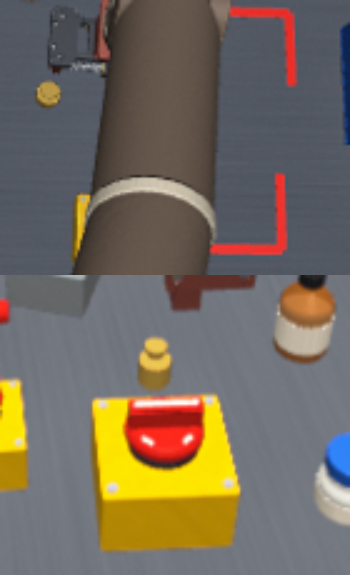

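The button is latched, with the wing top at crop pixel ~(66,51) against 50 predicted for latched. Next I lower the finger beside the wing on its +y side.

{"name": "apply_moves", "arguments": {
  "moves": [
    [0,2,0,-15,0,0,0],
    [0,0,0,-15,0,0,0],
    [0,0,0,-10,0,0,0],
    [0,0,0,-5,0,0,0],
    [0,0,-20,0,0,0,0],
    [0,0,-15,0,0,0,0],
    [0,0,-7,0,0,0,0],
    [0,0,0,0,0,0,0]
  ]
}}

```text
t: 4.38
eef_pos: [0.6004, -0.2502, 0.1099]
eef_rot: [[0.997, -0.08, 0.0], [-0.08, -0.997, -0.002], [0.0, 0.002, -1.0]]
wrist_force: [0.2, 0.3, 0.3]
opening: 0.008
gripper_force: 0.0
```

{"name": "apply_moves", "arguments": {
  "moves": [
    [0,0,0,0,0,0,0],
    [0,0,0,0,0,0,0]
  ]
}}

```text
t: 4.55
eef_pos: [0.6012, -0.2459, 0.1099]
eef_rot: [[0.997, -0.076, 0.0], [-0.076, -0.997, 0.001], [0.0, -0.001, -1.0]]
wrist_force: [-0.2, 0.9, 0.1]
opening: 0.006
gripper_force: 0.0
```

{"name": "apply_moves", "arguments": {
  "moves": [
    [0,0,-4,-1,0,0,0],
    [0,0,-3,0,0,0,0],
    [0,0,-3,0,0,0,0],
    [0,0,-3,0,0,0,0],
    [0,0,-3,0,0,0,0],
    [0,0,0,0,0,0,0]
  ]
}}

```text
t: 5.05
eef_pos: [0.6011, -0.2633, 0.1087]
eef_rot: [[0.997, -0.077, 0.0], [-0.077, -0.997, -0.0], [0.0, 0.0, -1.0]]
wrist_force: [0.2, 1.2, -0.5]
opening: 0.004
gripper_force: 0.4
```

{"name": "apply_moves", "arguments": {
  "moves": [
    [0,0,-3,0,0,0,0],
    [0,0,-3,0,0,0,0],
    [0,0,-2,0,0,0,0],
    [0,0,0,0,0,0,0]
  ]
}}

```text
t: 5.38
eef_pos: [0.6013, -0.2709, 0.1087]
eef_rot: [[0.997, -0.076, 0.001], [-0.076, -0.997, -0.0], [0.001, -0.0, -1.0]]
wrist_force: [1.3, 1.2, 0.4]
opening: 0.006
gripper_force: 1.0
```

```bash
python3 - <<'E'
from h import *
b=env.read_camera("side")[210:350,230:420,::-1]
cv2.imwrite("pics/c3.png",cv2.resize(b,None,fx=3,fy=3))
print(env.observe()["eef_pos"])
E
```

```text
[ 0.60132342 -0.27073173  0.10869779]
```

View pics/c3.png

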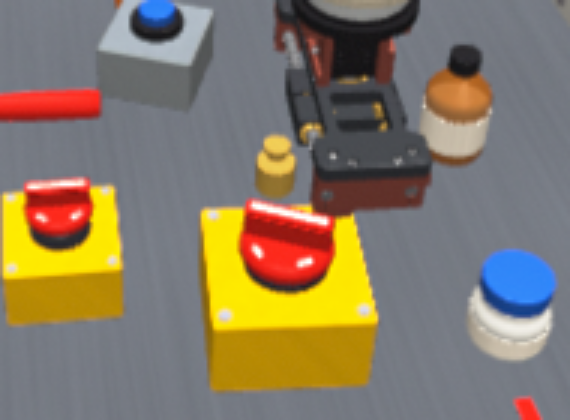

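The wing has begun to twist: its line runs from (248,205) to (332,220) in the crop, about 0.35 rad, and the button is still latched. I'll keep pushing.

{"name": "apply_moves", "arguments": {
  "moves": [
    [0,0,-3,0,0,0,0],
    [0,0,-2,0,0,0,0],
    [0,0,-2,0,0,0,0],
    [0,0,0,0,0,0,0]
  ]
}}

```text
t: 5.77
eef_pos: [0.6014, -0.2784, 0.1089]
eef_rot: [[0.997, -0.077, 0.001], [-0.077, -0.997, -0.001], [0.001, 0.001, -1.0]]
wrist_force: [1.8, 0.1, 1.0]
opening: 0.008
gripper_force: 1.4
```

```bash
python3 - <<'E'
from h import *
b=env.read_camera("side")[210:350,230:420,::-1]
cv2.imwrite("pics/c4.png",cv2.resize(b,None,fx=3,fy=3))
print(env.observe()["eef_pos"])
E
```

```text
[ 0.60151063 -0.2782061   0.10889496]
```

View pics/c4.png

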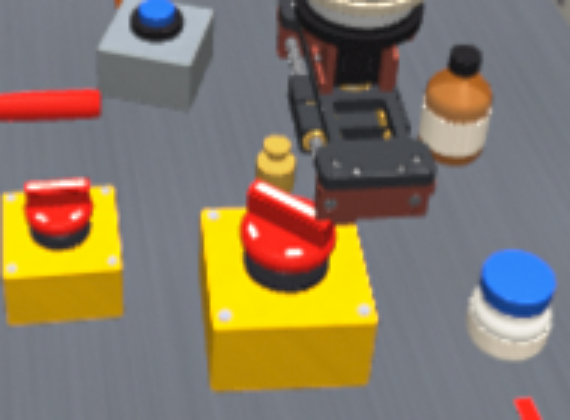

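The button has popped out: the black stem is visible at about (285,270). I'll back the finger off and rise, then move over the reset button.

{"name": "apply_moves", "arguments": {
  "moves": [
    [0,0,5,0,0,0,0],
    [0,0,8,0,0,0,0],
    [0,0,8,0,0,0,0],
    [0,0,8,0,0,0,0],
    [0,0,10,0,0,0,0],
    [0,0,15,10,0,0,0],
    [0,0,15,15,0,0,0],
    [0,0,15,15,0,0,0]
  ]
}}

```text
t: 6.48
eef_pos: [0.601, -0.1915, 0.1501]
eef_rot: [[0.997, -0.075, -0.0], [-0.075, -0.997, 0.0], [-0.0, -0.0, -1.0]]
wrist_force: [0.8, 0.6, -0.5]
opening: 0.003
gripper_force: 0.0
```

{"name": "apply_moves", "arguments": {
  "moves": [
    [0,-10,25,0,0,0,0],
    [0,-10,30,0,0,0,0],
    [0,-10,30,0,0,0,0],
    [0,-10,30,0,0,0,0],
    [0,-10,30,0,0,0,0],
    [0,-10,30,0,0,0,0],
    [0,-10,24,0,0,0,0],
    [0,-9,20,0,0,0,0]
  ]
}}

```text
t: 7.15
eef_pos: [0.5216, 0.0289, 0.1508]
eef_rot: [[0.997, -0.073, 0.003], [-0.073, -0.997, 0.001], [0.003, -0.001, -1.0]]
wrist_force: [0.4, -0.1, -0.4]
opening: 0.002
gripper_force: 0.0
```

{"name": "apply_moves", "arguments": {
  "moves": [
    [0,0,0,0,0,0,0],
    [0,0,0,0,0,0,0],
    [0,0,0,0,0,0,0]
  ]
}}

```text
t: 7.4
eef_pos: [0.5227, 0.0253, 0.15]
eef_rot: [[0.997, -0.076, 0.002], [-0.076, -0.997, -0.0], [0.002, 0.0, -1.0]]
wrist_force: [1.5, 0.3, 0.1]
opening: 0.01
gripper_force: 0.0
```

```bash
python3 - <<'E'
from h import *
b=env.read_camera("side")[150:350,200:420,::-1]
cv2.imwrite("pics/c5.png",cv2.resize(b,None,fx=2.7,fy=2.7))
print(env.observe()["eef_pos"])
E
```

```text
[0.5227296  0.02467981 0.14961335]
```

View pics/c5.png

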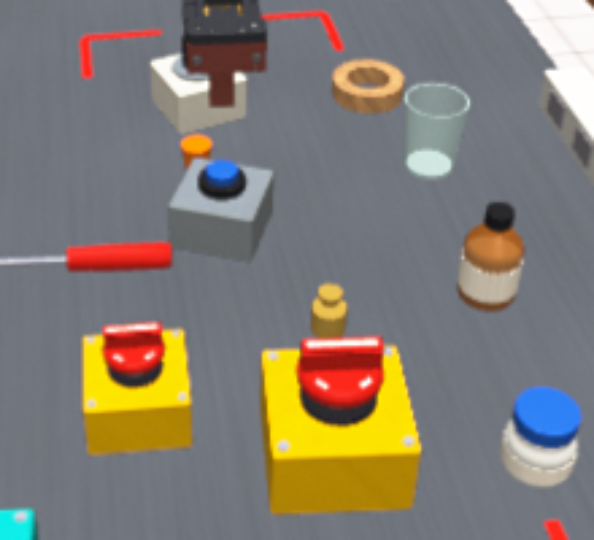

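The stop button is out and turned back, and the finger at (222,100) is in line above the blue button. Next I press reset.

{"name": "apply_moves", "arguments": {
  "moves": [
    [0,0,0,-20,0,0,0],
    [0,0,0,-20,0,0,0],
    [0,0,0,-15,0,0,0],
    [0,0,0,-8,0,0,0],
    [0,0,0,-6,0,0,0],
    [0,0,0,-4,0,0,0],
    [0,0,0,-4,0,0,0],
    [0,0,0,0,0,0,0]
  ]
}}

```text
t: 8.12
eef_pos: [0.5223, 0.0246, 0.0718]
eef_rot: [[0.997, -0.077, 0.0], [-0.077, -0.997, -0.001], [0.0, 0.001, -1.0]]
wrist_force: [-1.0, -2.9, 3.4]
opening: 0.003
gripper_force: 1.8
```

{"name": "apply_moves", "arguments": {
  "moves": [
    [0,0,0,-2,0,0,0],
    [0,0,0,0,0,0,0],
    [0,0,0,0,0,0,0]
  ]
}}

```text
t: 8.37
eef_pos: [0.5225, 0.0247, 0.0712]
eef_rot: [[0.997, -0.077, 0.001], [-0.077, -0.997, -0.001], [0.001, 0.001, -1.0]]
wrist_force: [-3.7, -2.8, 12.4]
opening: 0.006
gripper_force: 6.5
```

{"name": "apply_moves", "arguments": {
  "moves": [
    [0,0,0,-1,0,0,0],
    [0,0,0,0,0,0,0]
  ]
}}

```text
t: 8.53
eef_pos: [0.5225, 0.0248, 0.071]
eef_rot: [[0.997, -0.077, 0.001], [-0.077, -0.997, -0.001], [0.001, 0.001, -1.0]]
wrist_force: [-7.6, -3.8, 21.3]
opening: 0.006
gripper_force: 10.7
```

{"name": "apply_moves", "arguments": {
  "moves": [
    [0,0,0,5,0,0,0],
    [0,0,0,10,0,0,0],
    [0,0,0,20,0,0,0],
    [0,0,0,30,0,0,0],
    [0,0,0,30,0,0,0],
    [0,0,0,0,0,0,0],
    [0,0,0,0,0,0,0],
    [0,0,0,0,0,0,0]
  ]
}}

```text
t: 9.2
eef_pos: [0.522, 0.0255, 0.1638]
eef_rot: [[0.997, -0.076, 0.001], [-0.076, -0.997, 0.0], [0.001, -0.0, -1.0]]
wrist_force: [0.1, -1.0, 0.1]
opening: 0.007
gripper_force: 0.0
```

```bash
python3 - <<'E'
from h import *
b=env.read_camera("side")[150:350,200:420,::-1]
cv2.imwrite("pics/c6.png",cv2.resize(b,None,fx=2.7,fy=2.7))
E
```

```text
(no output)
```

View pics/c6.png

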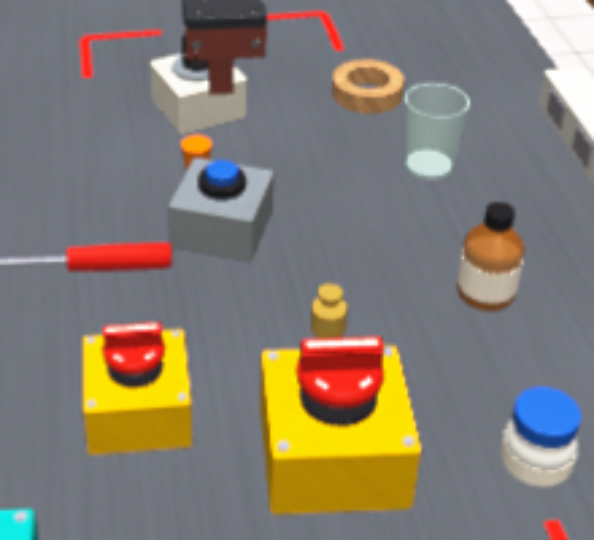

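Reset is back out at (222,172), the stop button is out and straight, and nothing else has moved. I'm handing it in.

```bash
python3 -c "
from bench import env
print(env.finish_job())"
```

```text
the job is handed in; nothing more can be done
None
```

I pressed the emergency stop until it latched, released it by twisting the wing clockwise, then pressed the reset fully in and let it go. The job is handed in at about 9 s, with the bystanders in the camera views unmoved.

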